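# Turn the jar carousel to the pick-up mark

## Task

Push the carousel round by its yellow-sleeved spokes with a fingertip until the red-lidded jar is in line with the green arrow on the grey landing plate, on the arrow's side of the carousel, then take the finger away. Let the jars ride round standing upright in their seats: do not touch, lift or topple them, and leave the bottle, the shaker and the bread beside the carousel where they are.

Things in the scene. Friction and masses are not known exactly. Their poses are not given: they have to be found in the camera images.
- dock: Grey landing plate, 100 x 110 x 4 mm, fixed on the bench, with a green arrow on it that points at the carousel. The origin is not on the plate but on the carousel's vertical axis at bench height; +x runs from there out along the middle of the arrow (plate from x = 170 to 270 mm, arrow tip at x = 178 mm), z is up.
- stand: Fixed foot of the carousel, 24 mm high, 150 mm diameter; origin on the carousel axis at bench height. On it turns a white disc of 184 mm diameter (24 to 34 mm up) with a steel hub (44 mm diameter, top 68 mm up), three jar seats and three spokes. At joint 0 the seats lie at 0, 120 and 240 degrees from this frame's x axis, the spokes at 60, 180 and 300.
- rotor (a joint): Turning angle of the carousel on its foot about the vertical axis (rad), 0 at the start, growing counter-clockwise seen from above; it turns freely either way (a full turn each way). Light friction holds it where it is left (about 1 to 2 N at a spoke moves it slowly); it does not coast.
- spoke0 (a point): Point in one of the three push spokes (radial black bars with yellow outer sleeves), 122 mm from the carousel axis, at mid height (38 mm above the bench); turns with the carousel. Spoke 14 mm wide, 28 to 48 mm above the bench, standing out of the white disc from 92 to 153 mm from the axis, open space under it. The spokes lie midway between the jars.
- spoke1 (a point): As spoke0, another spoke, 120 degrees counter-clockwise of it.
- spoke2 (a point): As spoke0, the third spoke, 240 degrees counter-clockwise of spoke0.
- jar_red_mid (a point): Jar with red lid and white body, 48 mm diameter, 62 mm tall, 160 g; this point is its centre, 65 mm above the bench. It stands loose in one of three round seats (62 mm from the carousel axis, 120 degrees apart; which jar is in which seat varies) inside a 6 mm high rim, and rides round with the carousel.
- jar_yellow_mid (a point): Jar with yellow lid and white body, 48 mm diameter, 62 mm tall, 160 g; this point is its centre, 65 mm above the bench. It stands loose in one of three round seats (62 mm from the carousel axis, 120 degrees apart; which jar is in which seat varies) inside a 6 mm high rim, and rides round with the carousel.
- jar_blue_mid (a point): Jar with blue lid and white body, 48 mm diameter, 62 mm tall, 160 g; this point is its centre, 65 mm above the bench. It stands loose in one of three round seats (62 mm from the carousel axis, 120 degrees apart; which jar is in which seat varies) inside a 6 mm high rim, and rides round with the carousel.
- oil_mid (a point): Orange oil bottle with a white cap, 56 mm diameter, 130 mm tall, loose, standing beside the carousel about 0.25 m from its axis; not to be disturbed. Point at half height.
- shaker_mid (a point): Steel shaker, 42 mm diameter, 75 mm tall, loose, standing about 0.25 m from the carousel's axis; not to be disturbed. Point at half height.
- bread_mid (a point): Slice of bread, 100 x 100 x 20 mm, lying loose about 0.26 m from the carousel's axis; not to be disturbed. Point at its centre.
Mind the look-alikes: they are no part of the job. Leave any turquoise look-alike of the part that bears jar_yellow_mid alone.

How it is judged:
By the outcome, as a careful person would: the job done as asked, in the order asked, and still so for the second after the job is handed in, with the robot touching nothing.
It also fails if it takes over 51 s, if anything falls off the work surface, if the arm or the gripper's body presses on something with over 40 N, if the wrist force passes 120 N, or if a joint passes its speed limit or range.

## Robot

A 6-joint arm with a two-finger parallel gripper is mounted at the origin on the work surface. World frame = base frame: x ahead of the robot, y to its left, z up, the work surface at z = 0. Lengths are in mm, angles in rad, forces in N, time in s.
With the tool pointing down it reaches from about 225 to 875 mm from the base axis. Payload 3.4 kg.
Tool frame: the origin (TCP) lies midway between the tips of the shut fingers; the grasp point (between the pads) lies 19 mm behind it; z points along the fingers, y is the line along which they close (so a half turn about z gives the same grasp; the last joint's range is limited). The gripper opens to 85 mm and grips with 20 to 120 N. Pads are 22 mm wide; open, the fingers measure 114 mm over their backs; the gripper's body (76 mm by 85 mm) begins 54 mm behind the grasp point. The pads swing forward as they close: fully open they stand 13 mm farther back than shut.
Start: joints at [1.06, 0.276, 1.505, -0, 1.361, -0.121], TCP at [218.521, 531.894, 231.328] pointing down, gripper open.
Joint ranges: [-2.89, 2.89], [-0.75, 2.08], [0.22, 2.7], [-1.18, 4.32], [0.11, 2.71], [-2.7, 2.7]. Speed limits (rad/s): [2.57, 2.57, 3.14, 3.14, 3.14, 3.14].

## Interface

Orientations are given as a 3x3 rotation matrix whose columns are the frame's x, y, z axes.
In Python, from cell import arm gives the robot as it stands.
- The arm moves only by the shell command python3 -m crank 'ROWS' [FORCE]. ROWS is JSON, a list of rows, each a list of 5 numbers: the shift along the tool's x, y, z each as a share of 300 mm, from -1 to 1, then the turn about the tool's z as a share of pi rad, from -1 to 1, then the opening, from 0 (shut) to 1 (fully open). In form: [[tx, ty, tz, roll, fingers], ...]. A call has 1 to 10 rows; each row is the pose to reach, as a shift and turn from the pose commanded when the call began, along the tool's axes at that moment, turning the shorter way round; what a row does not reach only later rows make up. A row lasts 1/12 s, in which the tool goes at most 41.7 mm and 7.16 degrees, less where a joint would pass 70% of its speed; a pose out of reach is approached as far as the arm can. A call with a number of a shift or a turn outside -1 to 1 is refused whole. A call with a gripper value outside its range is refused whole. The fingers move at their own pace and stop on an object; FORCE is the grip in N (left out, the last holds). Time passes only in rows, so rows that repeat a pose let the fingers close. It gives the time, the measured TCP pose, the force, the opening and the grip force at its end, in the units of the state.
- arm.observe(): the state, without advancing time (a new reading comes with each control period).
- arm.camera(name): name is "scene" or "top"; returns (picture, depth): 480x640x3 uint8, red, green, blue; 480x640 float32, mm along the optical axis (not along the pixel's ray), 0 where there is no reading.
- arm.camera_info(name): a dict with "mtx" (3x3 intrinsics, pixels), "R" (3x3) and "t" (3): a world point X has camera coordinates R X + t. Camera axes: x right, y down, z forward; pixel columns grow to the right and rows downward; lengths in mm; the calibration is good to about 2 mm. A picture is of the moment at which its call begins. camera_info takes no time and is no camera call.
- arm.job_done(): hands the job in; it is judged then, once.
The state is a dict: "time": time; "qpos": joint angles; "joint_velocities": joint speeds; "effort": joint torques, N m; "position": TCP position; "tcp_rot": TCP orientation; "wrist_force": force on the tool from outside, world axes, zero at the start; "moment": the same for the moment, N m; "opening": finger opening in mm; "grip_force": force on a finger pad.
Only numpy, scipy, OpenCV 4.12 (cv2) and the standard library are available. Lean on these libraries where they do the work, as an engineer would, in place of code of your own. Each camera call takes 0.05 s, during which the arm holds its last target. There are 200 camera calls.

## Working session

There is one attempt and no reset: what is moved stays moved. The work goes in short steps, Python scripts to look and compute and a shell command to move; the robot and the scene stay as the last step left them, time stands still between calls to the robot, and variables do not carry over. Pictures are saved under pics/ and viewed, at most 10 in all, crops included, and the job is handed in when it is done.

```bash
mkdir -p pics; python3 - <<'E'
from cell import arm
import cv2,numpy as np
for n in("scene","top"):
    p,d=arm.camera(n); cv2.imwrite(f"pics/{n}0.png",p[:,:,::-1]); np.savez(f"{n}0.npz",p=p,d=d)
    i=arm.camera_info(n); print(n,i)
s=arm.observe();print(s["time"],s["position"],s["tcp_rot"])
E
```

```text
scene {'mtx': array([[547.50114462,   0.        , 321.83066955],
       [  0.        , 547.50114462, 250.0090117 ],
       [  0.        ,   0.        ,   1.        ]]), 'R': array([[ 7.99525844e-01,  6.00631362e-01, -6.25959348e-04],
       [ 5.28105122e-01, -7.03478779e-01, -4.75628623e-01],
       [-2.86117817e-01,  3.79946804e-01, -8.79645964e-01]]), 't': array([-422.06197095, -270.11176443, 1230.27019528])}
top {'mtx': array([[522.23565877,   0.        , 323.07366032],
       [  0.        , 522.23565877, 235.39684296],
       [  0.        ,   0.        ,   1.        ]]), 'R': array([[ 0.02178996, -0.99974521,  0.00589212],
       [-0.99471368, -0.02227109, -0.10024314],
       [ 0.10034882, -0.00367668, -0.99494552]]), 't': array([-18.55944149, 549.92328946, 930.00888311])}
0.1 [218.28372089 531.45267952 230.5187746 ] [[-9.24979863e-01  3.80015264e-01 -8.07147884e-04]
 [ 3.80016067e-01  9.24978776e-01 -1.43237756e-03]
 [ 2.02269327e-04 -1.63164956e-03 -9.99998648e-01]]
```

View pics/top0.png

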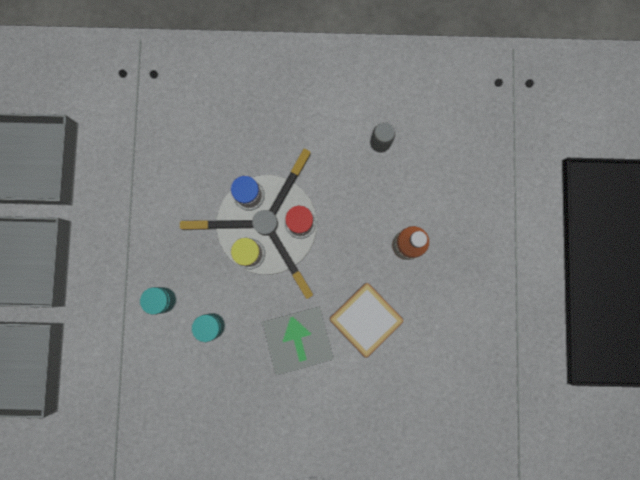

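View pics/scene0.png

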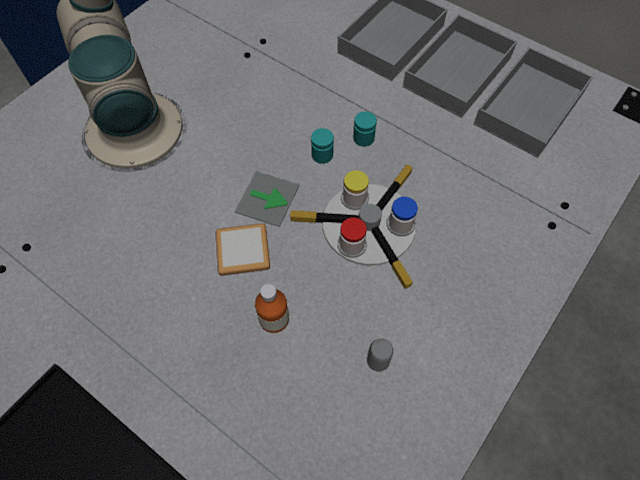

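The top view shows the hub at (264,222), the red lid at (299,220) and the arrow tip at (293,318). The spokes end at (308,295), (306,153) and (183,225). The turquoise decoys are at (155,300) and (206,328). The red jar needs roughly 75° clockwise, and the left spoke has the clearest sweep.

```bash
cat > h.py <<'E'
from cell import arm
import cv2,numpy as np
def cam(n):
    p,d=arm.camera(n); return p,d,arm.camera_info(n)
def ray(i,u,v,z):
    R,t=np.array(i["R"]),np.array(i["t"]); c=-R.T@t
    q=R.T@np.linalg.inv(i["mtx"])@[u,v,1]; return c+q*(z-c[2])/q[2]
def cloud(d,i):
    v,u=np.mgrid[:480,:640]; P=np.linalg.inv(i["mtx"])@np.stack([u.ravel()*d.ravel(),v.ravel()*d.ravel(),d.ravel()])
    return ((P.T-i["t"])@i["R"]).reshape(480,640,3)
H={"red":[(0,8),(172,180)],"blue":[(108,128)],"yellow":[(24,34)],"green":[(50,75)],"teal":[(80,100)],"sleeve":[(15,23)]}
def mask(p,n):
    h=cv2.cvtColor(p,cv2.COLOR_RGB2HSV); m=0
    for a,b in H[n]: m=m|cv2.inRange(h,(a,110,50),(b,255,255))
    return m
def blobs(m,amin=60):
    n,l,s,c=cv2.connectedComponentsWithStats(m); return [(l==k,s[k,4]) for k in range(1,n) if s[k,4]>amin]
E
python3 - <<'E'
from h import *
for n in("top","scene"):
    f=np.load(n+"0.npz");p,d=f["p"],f["d"];i=arm.camera_info(n);X=cloud(d,i)
    for k in H:
        for b,a in blobs(mask(p,k)):
            q=X[b&(d>0)]; z=np.percentile(q[:,2],90); t=q[q[:,2]>z-5] if k in("red","blue","yellow","teal") else q
            v,u=np.nonzero(b)
            print(n,k,a,(int(u.mean()),int(v.mean())),"top z",z.round(),"mean",t.mean(0).round(1))
    hs=(264,222) if n=="top" else (370,214)
    q=X[hs[1]-15:hs[1]+15,hs[0]-15:hs[0]+15].reshape(-1,3); q=q[(q[:,2]>62)&(q[:,2]<74)]; print("hub",q.mean(0).round(1),len(q))
    # disc: white pixels between z 28..40
    g=(p.min(2)>150)&(X[...,2]>27)&(X[...,2]<40); print("disc",g.sum(),cv2.minEnclosingCircle(X[g][:,:2].astype(np.float32)))
    # plate
    b=max(blobs(mask(p,"green")),key=lambda b:b[1])[0]; q=X[b][:,:2]; m=q.mean(0); w=np.linalg.svd(q-m,full_matrices=False)[2][0]; print("arrow axis",m,w)
E
```

```text
top red 573 (298, 219) top z 98.0 mean [570.2  35.8  96.2]
top blue 567 (244, 189) top z 98.0 mean [620.1 130.8  96.2]
top yellow 559 (244, 251) top z 98.0 mean [513.1 125.9  96. ]
top green 432 (296, 335) top z 8.0 mean [365.5  38.7   6. ]
top teal 600 (154, 300) top z 64.0 mean [426.5 286.1  61.8]
top teal 580 (205, 327) top z 64.0 mean [381.2 194.1  61.9]
top sleeve 208 (300, 161) top z 51.0 mean [681.9  37.5  48.7]
top sleeve 216 (193, 224) top z 50.0 mean [562.6 226.1  48.4]
top sleeve 198 (302, 284) top z 51.0 mean [459.8  29.   48.6]
hub [568.   97.1  67.9] 474
disc 3334 ((508.17327880859375, 22.587583541870117), 186.50216674804688)
arrow axis [365.68627206  38.6486224 ] [-0.9716225  -0.23653692]
scene red 511 (353, 228) top z 99.0 mean [572.8  34.5  97. ]
scene blue 464 (404, 207) top z 99.0 mean [622.3 129.4  97.2]
scene yellow 396 (355, 180) top z 99.0 mean [514.8 125.4  97.1]
scene green 356 (270, 198) top z 9.0 mean [365.7  38.8   6.8]
scene teal 580 (365, 127) top z 64.0 mean [427.8 285.7  63.1]
scene teal 592 (322, 144) top z 65.0 mean [382.8 193.4  63.1]
scene sleeve 173 (403, 174) top z 52.0 mean [565.5 225.8  48.2]
scene sleeve 261 (303, 216) top z 51.0 mean [462.7  26.1  46.5]
scene sleeve 725 (242, 252) top z 22.0 mean [409.2 -96.1  19.7]
scene sleeve 267 (401, 273) top z 52.0 mean [684.3  35.8  47. ]
hub [569.   95.7  68.5] 382
disc 1795 ((568.9410400390625, 99.35430145263672), 91.66022491455078)
arrow axis [365.72330787  38.78552622] [0.96104035 0.27640813]
```

```bash
cat >> h.py <<'E'
C=np.array([568.5,97.2]); ARROW=196.1
def row(x,y,z,yaw):   # yaw: world direction of tool y, deg
    s=arm.observe(); R=s["tcp_rot"]; d=R.T@(np.array([x,y,z])-s["position"])/300
    y0=np.degrees(np.arctan2(R[1,1],R[0,1])); a=(y0-yaw+180)%360-180
    print(np.r_[d,a/180].round(3).tolist())
def pol(r,a): return C+r*np.array([np.cos(np.radians(a)),np.sin(np.radians(a))])
E
python3 - <<'E'
from h import *
x,y=pol(130,112);print(x,y)
row(370,380,200,112); row(x,y,120,112)
E
```

```text
519.8011428559314 217.73390109368236
[-0.66, -0.275, 0.102, -0.246]
[-1.327, -0.585, 0.369, -0.246]
```

```bash
python3 -m crank '[[-0.66,-0.275,0.1,-0.246,0],[-0.66,-0.275,0.1,-0.246,0],[-0.66,-0.275,0.1,-0.246,0],[-0.66,-0.275,0.1,-0.246,0],[-0.66,-0.275,0.1,-0.246,0],[-0.66,-0.275,0.1,-0.246,0],[-0.66,-0.275,0.1,-0.246,0],[-0.66,-0.275,0.1,-0.246,0],[-0.66,-0.275,0.1,-0.246,0]]'
python3 - <<'E'
from h import *
x,y=pol(130,112)
row(x,y,120,112);row(x,y,26,112)
E
```

```text
time: 0.85
position: [370.2, 380.1, 201.0]
tcp_rot: [[-0.929, -0.371, -0.001], [-0.371, 0.929, -0.0], [0.001, 0.0, -1.0]]
wrist_force: [-0.4, -1.1, -0.3]
opening: 0.2
grip_force: 0.0
[-0.262, -0.688, 0.27, -0.001]
[-0.263, -0.688, 0.583, -0.001]
```

```bash
python3 -m crank '[[-0.262,-0.688,0.27,0,0],[-0.262,-0.688,0.27,0,0],[-0.262,-0.688,0.27,0,0],[-0.262,-0.688,0.27,0,0],[-0.262,-0.688,0.27,0,0],[-0.262,-0.688,0.27,0,0],[-0.262,-0.688,0.27,0,0],[-0.262,-0.688,0.27,0,0]]'
python3 - <<'E'
from h import *
p,d,i=cam("scene"); cv2.imwrite("pics/s1.png",cv2.resize(p[80:330,230:520,::-1],None,fx=2,fy=2))
x,y=pol(130,112)
row(x,y,26,112)
E
```

```text
time: 1.52
position: [520.3, 218.3, 119.5]
tcp_rot: [[-0.929, -0.371, -0.002], [-0.371, 0.929, 0.0], [0.002, 0.001, -1.0]]
wrist_force: [-0.7, 1.2, 0.7]
opening: -0.1
grip_force: 0.0
[0.001, -0.005, 0.314, -0.001]
```

View pics/s1.png

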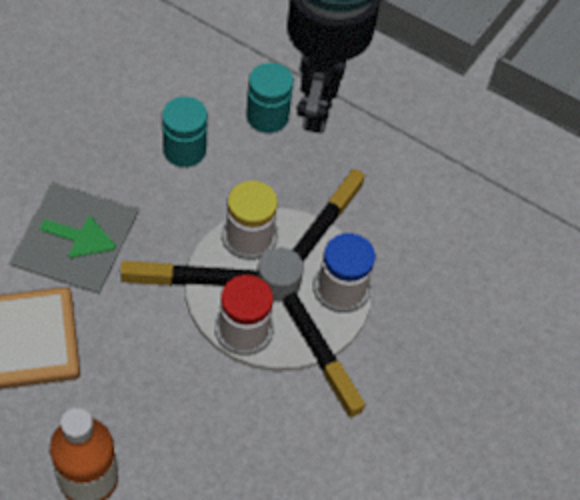

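The crop shows the shut finger at (315,125), between the right-hand decoy and the left spoke's sleeve at (345,190), with room to go down.

```bash
python3 -m crank '[[0,-0.004,0.1,0,0],[0,-0.004,0.2,0,0],[0,-0.004,0.28,0,0],[0,-0.004,0.314,0,0],[0,-0.004,0.314,0,0]]'
python3 - <<'E'
from h import *
for a in (108,105,102,99,96,93,90,87,84,81): row(*pol(130,a),26,a)
E
```

```text
time: 1.98
position: [518.2, 218.2, 24.5]
tcp_rot: [[-0.927, -0.375, -0.005], [-0.375, 0.927, -0.001], [0.005, 0.001, -1.0]]
wrist_force: [-0.3, 0.3, -0.4]
opening: -0.0
grip_force: 0.0
[-0.035, -0.005, -0.005, 0.022]
[-0.057, -0.007, -0.005, 0.039]
[-0.08, -0.01, -0.005, 0.056]
[-0.102, -0.015, -0.006, 0.072]
[-0.124, -0.02, -0.006, 0.089]
[-0.145, -0.027, -0.006, 0.106]
[-0.167, -0.035, -0.006, 0.122]
[-0.188, -0.044, -0.006, 0.139]
[-0.208, -0.054, -0.006, 0.156]
[-0.228, -0.066, -0.006, 0.172]
```

```bash
python3 -m crank '[[-0.035,-0.005,-0.005,0.022,0],[-0.057,-0.007,-0.005,0.039,0],[-0.08,-0.01,-0.005,0.056,0],[-0.102,-0.015,-0.005,0.072,0],[-0.124,-0.02,-0.005,0.089,0],[-0.145,-0.027,-0.005,0.106,0],[-0.167,-0.035,-0.005,0.122,0],[-0.188,-0.044,-0.005,0.139,0],[-0.208,-0.054,-0.005,0.156,0],[-0.228,-0.066,-0.005,0.172,0]]'
cat >> h.py <<'E'
def state():   # carousel angles from the lids and sleeves, both views
    for n in("top","scene"):
        p,d,i=cam(n);X=cloud(d,i); o=[]
        for k in("red","blue","yellow","sleeve"):
            for b,a in blobs(mask(p,k),40):
                q=X[b&(d>0)]; q=q[q[:,2]>(90 if k!="sleeve" else 35)]
                if len(q)<30: continue
                e=q[q[:,2]>np.percentile(q[:,2],90)-5].mean(0); v=e[:2]-C
                if np.hypot(*v)<160: o.append((k,round(float(np.degrees(np.arctan2(v[1],v[0])))%360,1),round(float(np.hypot(*v))),round(float(e[2]))))
        print(n,o)
E
python3 - <<'E'
from h import *
state()
for a in (78,75,72,69,66,63,60,57,54,51): row(*pol(130,a),26,a)
E
```

```text
time: 2.82
position: [591.8, 225.6, 29.8]
tcp_rot: [[-0.987, 0.158, 0.001], [0.158, 0.987, 0.001], [-0.001, 0.001, -1.0]]
wrist_force: [-0.8, -0.4, 0.1]
opening: 0.2
grip_force: 0.6
top [('red', 250.8, 62, 96), ('blue', 11.7, 62, 96), ('yellow', 131.7, 62, 96), ('sleeve', 311.2, 128, 49), ('sleeve', 191.2, 129, 49)]
scene [('red', 251.8, 62, 97), ('blue', 9.2, 63, 97), ('yellow', 129.7, 61, 97), ('sleeve', 69.5, 128, 50), ('sleeve', 134.5, 42, 95), ('sleeve', 190.8, 127, 49), ('sleeve', 310.3, 130, 50)]
[-0.007, -0.003, 0.013, 0.017]
[-0.03, -0.005, 0.013, 0.033]
[-0.052, -0.008, 0.013, 0.05]
[-0.074, -0.012, 0.013, 0.067]
[-0.097, -0.017, 0.013, 0.083]
[-0.118, -0.024, 0.013, 0.1]
[-0.14, -0.031, 0.013, 0.117]
[-0.161, -0.04, 0.013, 0.133]
[-0.181, -0.05, 0.013, 0.15]
[-0.201, -0.061, 0.014, 0.167]
```

```bash
python3 -m crank '[[-0.007,-0.003,0.005,0.017,0],[-0.03,-0.005,0.01,0.033,0],[-0.052,-0.008,0.01,0.05,0],[-0.074,-0.012,0.01,0.067,0],[-0.097,-0.017,0.01,0.083,0],[-0.118,-0.024,0.01,0.1,0],[-0.14,-0.031,0.01,0.117,0],[-0.161,-0.04,0.01,0.133,0],[-0.181,-0.05,0.01,0.15,0],[-0.201,-0.061,0.01,0.167,0]]'
python3 - <<'E'
from h import *
state()
for a in (48,45,42,39,36,34,32,30,28.5,28.5): row(*pol(130,a),26,a)
E
```

```text
time: 3.75
position: [648.4, 198.4, 26.1]
tcp_rot: [[-0.776, 0.631, 0.001], [0.631, 0.776, 0.002], [0.0, 0.002, -1.0]]
wrist_force: [0.0, 1.9, -0.9]
opening: -0.3
grip_force: 0.7
top [('red', 222.7, 62, 96), ('blue', 343.2, 61, 96), ('yellow', 103.5, 62, 96), ('sleeve', 43.5, 94, 159), ('sleeve', 282.9, 128, 49), ('sleeve', 163.1, 129, 49)]
scene [('red', 223.6, 62, 97), ('blue', 341.6, 64, 97), ('yellow', 101.0, 62, 97), ('sleeve', 162.4, 128, 49), ('sleeve', 93.9, 42, 94), ('sleeve', 41.3, 129, 49), ('sleeve', 282.5, 129, 50)]
[-0.023, 0.004, 0.0, 0.017]
[-0.046, 0.002, 0.0, 0.033]
[-0.068, -0.001, 0.0, 0.05]
[-0.091, -0.005, 0.0, 0.067]
[-0.113, -0.01, 0.0, 0.083]
[-0.127, -0.015, 0.0, 0.094]
[-0.142, -0.019, 0.0, 0.106]
[-0.156, -0.024, 0.0, 0.117]
[-0.166, -0.029, 0.0, 0.125]
[-0.166, -0.029, 0.0, 0.125]
```

```bash
python3 -m crank '[[-0.023,0.004,0,0.017,0],[-0.046,0.002,0,0.033,0],[-0.068,-0.001,0,0.05,0],[-0.091,-0.005,0,0.067,0],[-0.113,-0.01,0,0.083,0],[-0.127,-0.015,0,0.094,0],[-0.142,-0.019,0,0.106,0],[-0.156,-0.024,0,0.117,0],[-0.166,-0.029,0,0.125,0],[-0.166,-0.029,0,0.125,0]]'
python3 - <<'E'
from h import *
state();state()
f=np.load("top0.npz");p,d=f["p"],f["d"];i=arm.camera_info("top");X=cloud(d,i)
# plate: grey-green rectangle z-independent, by brightness near the arrow
g=cv2.GaussianBlur(cv2.cvtColor(p,cv2.COLOR_RGB2GRAY),(3,3),0); m=np.zeros_like(g); m[298:382,255:340]=(g[298:382,255:340]<118)*255
m=cv2.morphologyEx(m|mask(p,"green")*(np.arange(480)[:,None]>300).astype(np.uint8),cv2.MORPH_OPEN,np.ones((3,3)))
b,a=max(blobs(m),key=lambda b:b[1]); v,u=np.nonzero(b)
W=np.array([ray(i,x,y,4)[:2] for x,y in zip(u,v)]).astype(np.float32); print(a,cv2.minAreaRect(W), W.mean(0), np.degrees(np.arctan2(*(W.mean(0)-C)[::-1]))%360)
E
```

```text
time: 4.68
position: [681.8, 158.8, 25.5]
tcp_rot: [[-0.477, 0.879, 0.001], [0.879, 0.477, 0.0], [-0.001, 0.001, -1.0]]
wrist_force: [0.1, -0.4, 0.6]
opening: 0.2
grip_force: 0.0
top [('red', 199.5, 62, 96), ('blue', 319.8, 61, 96), ('sleeve', 17.5, 104, 138), ('sleeve', 259.5, 128, 49), ('sleeve', 188.0, 105, 530)]
scene [('red', 201.2, 61, 97), ('blue', 319.7, 64, 97), ('yellow', 78.5, 62, 97), ('sleeve', 139.8, 128, 50), ('sleeve', 64.3, 46, 95), ('sleeve', 19.0, 130, 50), ('sleeve', 260.5, 129, 49)]
top [('red', 199.5, 62, 96), ('blue', 319.7, 61, 96), ('sleeve', 16.6, 103, 150), ('sleeve', 259.4, 128, 49), ('sleeve', 187.9, 105, 528)]
scene [('red', 201.1, 61, 97), ('blue', 319.8, 64, 97), ('yellow', 78.4, 62, 97), ('sleeve', 139.9, 127, 50), ('sleeve', 65.1, 45, 94), ('sleeve', 19.2, 129, 50), ('sleeve', 260.5, 130, 50)]
424 ((360.16119384765625, 39.3874626159668), (41.27276611328125, 69.91194915771484), 82.19642639160156) [365.25095   38.647667] 196.07072299933927
```

```bash
python3 - <<'E'
from h import *
for a in (27.5,26.5,25.5,24.8): row(*pol(130,a),26,a)
E
```

```text
[-0.009, 0.004, -0.004, 0.006]
[-0.017, 0.004, -0.004, 0.011]
[-0.024, 0.004, -0.004, 0.017]
[-0.029, 0.004, -0.004, 0.021]
```

```bash
python3 -m crank '[[-0.009,0,0,0.006,0],[-0.017,0,0,0.011,0],[-0.024,0,0,0.017,0],[-0.029,0,0,0.021,0],[-0.029,0,0,0.021,0],[-0.029,0,0,0.021,0]]'
python3 - <<'E'
from h import *
state()
s=arm.observe();v=s["position"][:2]-C;print(np.degrees(np.arctan2(v[1],v[0])))
p,d,i=cam("top"); cv2.imwrite("pics/t2.png",cv2.resize(p[130:390,170:430,::-1],None,fx=2.2,fy=2.2,interpolation=cv2.INTER_CUBIC))
# arrow symmetric edges: subpixel centreline on z=4
f=np.load("top0.npz")["p"]
for n,P in(("top",f),("scene",np.load("scene0.npz")["p"])):
    i=arm.camera_info(n); m=max(blobs(mask(P,"green")),key=lambda b:b[1])[0]; v,u=np.nonzero(m)
    W=np.array([ray(i,x,y,4.5)[:2] for x,y in zip(u,v)]); 
    for dl in (194,195,196,197,198):
        e=np.array([np.cos(np.radians(dl)),np.sin(np.radians(dl))]); l=(W-C)@[-e[1],e[0]]; r=(W-C)@e
        b=np.polyfit(r,l,1); print(n,dl,"slope deg",np.degrees(b[0]).round(1),"mean lat",l.mean().round(1),"r",r.min().round(),r.max().round())
E
```

```text
time: 5.38
position: [685.9, 150.7, 24.5]
tcp_rot: [[-0.417, 0.909, 0.0], [0.909, 0.417, -0.0], [-0.0, 0.0, -1.0]]
wrist_force: [-1.1, -0.9, -0.4]
opening: 0.2
grip_force: 0.0
top [('red', 195.5, 62, 96), ('blue', 315.7, 61, 96), ('sleeve', 11.1, 102, 160), ('sleeve', 255.4, 128, 49)]
scene [('red', 197.0, 61, 97), ('blue', 315.9, 63, 97), ('yellow', 74.8, 62, 97), ('sleeve', 135.8, 127, 50), ('sleeve', 59.7, 48, 94), ('sleeve', 15.3, 130, 50), ('sleeve', 256.5, 129, 49)]
24.543813032859198
top 194 slope deg 1.6 mean lat 7.5 r 177.0 255.0
top 195 slope deg 0.8 mean lat 3.8 r 177.0 255.0
top 196 slope deg 0.0 mean lat 0.1 r 177.0 255.0
top 197 slope deg -0.8 mean lat -3.6 r 177.0 255.0
top 198 slope deg -1.5 mean lat -7.2 r 177.0 255.0
scene 194 slope deg 2.0 mean lat 6.3 r 176.0 257.0
scene 195 slope deg 1.2 mean lat 2.6 r 176.0 257.0
scene 196 slope deg 0.5 mean lat -1.1 r 176.0 257.0
scene 197 slope deg -0.3 mean lat -4.8 r 176.0 257.0
scene 198 slope deg -1.0 mean lat -8.5 r 176.0 257.0
```

View pics/t2.png

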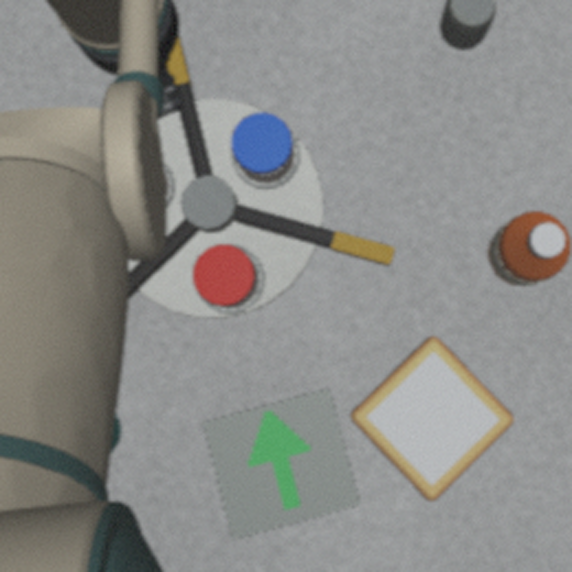

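The picture shows the red lid at (225,274) on the line from the hub (209,203) to the arrow (280,460). The measured angles agree to about 0.3°, so I'm backing the finger off and raising it.

```bash
python3 -m crank '[[0.02,0,0,0,0],[0.05,0,0,0,0],[0.08,0.01,0,0,0],[0.09,0.01,-0.08,0,0],[0.09,0.01,-0.2,0,0],[0.09,0.01,-0.33,0,0],[0.09,0.01,-0.45,0,0],[0.09,0.01,-0.55,0,0],[0.09,0.01,-0.6,0,0],[0.09,0.01,-0.6,0,0]]'
python3 - <<'E'
from h import *
state()
s=arm.observe();print(s["wrist_force"],s["joint_velocities"])
p,d,i=cam("scene"); cv2.imwrite("pics/s3.png",p[:,:,::-1])
E
```

```text
time: 6.37
position: [679.2, 178.5, 210.3]
tcp_rot: [[-0.418, 0.908, 0.01], [0.908, 0.418, 0.002], [-0.002, 0.01, -1.0]]
wrist_force: [0.6, 0.0, 0.8]
opening: 0.1
grip_force: 0.0
top [('red', 195.4, 62, 96), ('blue', 315.6, 61, 96), ('yellow', 76.2, 62, 96), ('sleeve', 15.7, 129, 49), ('sleeve', 255.4, 128, 49), ('sleeve', 135.7, 129, 49)]
scene [('red', 196.8, 61, 97), ('blue', 316.0, 64, 97), ('yellow', 75.0, 62, 97), ('sleeve', 135.7, 128, 50), ('sleeve', 59.2, 49, 94), ('sleeve', 15.0, 130, 50), ('sleeve', 256.4, 129, 49)]
[-0.15234394 -0.22276599  0.0635604 ] [-0.00450242  0.02925167  0.04519813 -0.00144656 -0.00044821 -0.0032601 ]
```

View pics/s3.png

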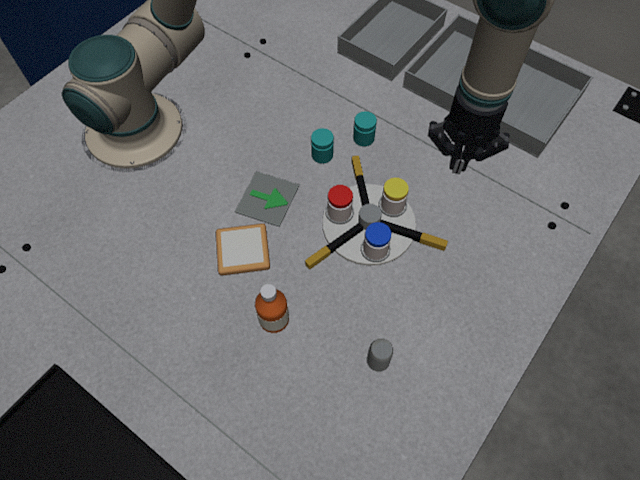

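The jars stand upright, with the red one at (340,200) facing the arrow at (270,198). The finger is clear at (460,165) and everything else is undisturbed, so I'm handing in.

```bash
python3 -c "
from cell import arm; print(arm.job_done())"
```

```text
the job is handed in; nothing more can be done
None
```

I pushed the carousel about 77° clockwise by one spoke, so the red-lidded jar now lines up with the green arrow to within about 0.5° by camera; the finger is clear, nothing else was disturbed, and the job was handed in at about 6.5 s.

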